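# Put the crispbread away in the sprung bread bin

### The arm

A 6-joint arm with a two-finger parallel gripper is mounted at the origin on the work surface. World frame = base frame: x ahead of the robot, y to its left, z up, the work surface at z = 0. Lengths are in m, angles in rad, forces in N, time in s.
With the tool pointing down it reaches from about 0.35 to 0.975 m from the base axis. Payload 17.4 kg.
Tool frame: the origin (TCP) lies midway between the tips of the shut fingers; the grasp point (between the pads) lies 19 mm behind it; z points along the fingers, y is the line along which they close (so a half turn about z gives the same grasp; the last joint's range is limited). The gripper opens to 85 mm and grips with 20 to 120 N. Pads are 22 mm wide; open, the fingers measure 114 mm over their backs; the gripper's body (76 mm by 85 mm) begins 54 mm behind the grasp point. The pads swing forward as they close: fully open they stand 13 mm farther back than shut.
Start: joints at [-1.177, 0.116, 1.442, -0, 1.584, -0.038], TCP at [0.282, -0.613, 0.231] pointing down, gripper open.
Joint ranges: [-2.83, 2.83], [-0.83, 2.19], [0.07, 2.5], [-1.14, 4.28], [0.01, 3], [-2.97, 2.97]. Speed limits (rad/s): [1.89, 1.89, 2.22, 3.14, 3.14, 3.14].

### API

Orientations are given as a 3x3 rotation matrix whose columns are the frame's x, y, z axes.
In Python, from plant import manip gives the robot as it stands.
- The arm moves only by the shell command python3 -m handwheel 'ROWS' [FORCE]. ROWS is JSON, a list of rows, each a list of 7 numbers: the shift along the tool's x, y, z in mm, then the turn, a rotation vector about the tool's x, y, z in degrees, then the closure, from 0 (fully open) to 1 (shut). In form: [[x, y, z, rx, ry, rz, jaw], ...]. A call has 1 to 12 rows; each row is the pose to reach, as a shift and turn from the pose commanded when the call began, along the tool's axes at that moment; what a row does not reach only later rows make up. A row lasts 1/8 s, in which the tool goes at most 62.5 mm and 10.7 degrees, less where a joint would pass 70% of its speed; a pose out of reach is approached as far as the arm can. A call with a gripper value outside its range is refused whole. The fingers move at their own pace and stop on an object; FORCE is the grip in N (left out, the last holds). Time passes only in rows, so rows that repeat a pose let the fingers close. It gives the time, the measured TCP pose, the force, the opening and the grip force at its end, in the units of the state.
- manip.get_obs(): the state, without advancing time (a new reading comes with each control period).
- manip.camera(name): name is "side" or "top"; returns the picture (420x560x3 uint8, blue, green, red); there is no depth.
- manip.get_calibration(name): a dict with "mtx" (3x3 intrinsics, pixels), "extrinsics" (4x4, takes a point from camera to world coordinates). Camera axes: x right, y up, looking along -z (the intrinsics and any distortion apply to the point x, -y, -z); pixel columns grow to the right and rows downward; lengths in m; the calibration is good to about 2 mm. A picture is of the moment at which its call begins. get_calibration takes no time and is no camera call.
- manip.sign_off(): hands the job in; it is judged then, once.
The state is a dict: "time": time; "joint_positions": joint angles; "joint_vel": joint speeds; "joint_torque": joint torques, N m; "position": TCP position; "orientation": TCP orientation; "ft_force": force on the tool from outside, world axes, zero at the start; "ft_torque": the same for the moment, N m; "width": finger opening in m; "grip_force": force on a finger pad.
Only numpy, scipy, OpenCV 4.12 (cv2) and the standard library are available. Lean on these libraries where they do the work, as an engineer would, in place of code of your own. Each camera call takes 0.05 s, during which the arm holds its last target. There are 200 camera calls.

### The job

Put the red crispbread pack away in the bread bin, beside the tin that already stands in there: draw down the bin's sprung front, keep it held down while you carry the pack in past it, and lay the pack flat on the bin's floor without forcing it, so that the front springs fully shut again behind it. Leave the tin and everything else on the worktop standing where it is.

Things in the scene. Friction and masses are not known exactly. Their poses are not given: they have to be found in the camera images.
- pack: Crispbread pack: a rigid red carton with a white paper band, 170 long (its x) x 60 wide (its y) x 44 mm high (its z), about 0.3 kg, lying flat on the worktop to the robot's right. Its origin is the centre of its underside; both ends are alike.
- bin: Bread bin fixed to the worktop, slanting front towards the robot (its -x): 260 deep (x), 450 wide (y), 173 mm high. Wooden base 30 mm thick (its top is the inner floor), cheeks 14 mm thick, clear top 8 mm thick (underside 135 mm above the inner floor) whose front edge lies 58 mm behind the hinge line, clear back 8 mm thick. Inside 422 wide, 252 mm deep. Origin: centre of its underside.
- mouth (a point): Middle of the front edge of the bin's inner floor, on the hinge line of the front flap. Axes as the bin's: x into the bin, y to its left seen from the robot, z up. The inner floor lies at z = 0, behind x = 0.
- flap (a joint): Angle of the bin's clear front flap (rad): 0 shut, its top leaning 0.35 into the bin; grows as its top comes towards the robot and down: 0.35 upright, 1.92 level, 1.95 stop. Hinged along y through point mouth; 446 wide, 175.5 mm hinge to top; inner face smooth, flush with the inner floor when level. A damped spring always pulls it shut (0.25 to 0.35 N m net, 1.5 to 2 N at the rail).
- rail (a point): Middle of the top edge of the flap's wooden grip rail, at its inner face. The rail is 446 long, 16 thick (from the inner face towards the robot), 34 mm high. With the flap shut it stands 22 mm proud of the bin's top, so something can be lowered onto the top behind it to draw it forward.
- tin: Round green tin with a green lid, 78 diameter x 116 mm high, 0.6 kg, standing loose on the bin's inner floor, left, right or in the middle; on one side of it at least there is room for the pack, endways on, and the gripper. Origin: centre of its underside.
- pasta_jar: Bystander: amber glass jar with brass lid, 92 diameter x 160 mm, standing on the worktop. Origin: centre of its underside.
- rice_jar: Bystander: glass jar with wooden lid, 84 diameter x 140 mm. Origin: centre of its underside.
- oat_carton: Bystander: upright yellow carton, 55 x 100 x 170 mm high. Origin: centre of its underside.
- sugar_bowl: Bystander: white lidded sugar bowl, 100 diameter x 104 mm. Origin: centre of its underside.
- cup: Bystander: terracotta cup, 82 diameter x 90 mm. Origin: centre of its underside.
- spatula: Bystander: wooden spatula, 240 mm long, lying on the worktop.
There are look-alikes about, which are no part of the job. Of the things like the pack, leave any that is purple; of the rest the larger one is meant.

How it is judged:
By the outcome, as a careful person would: the job done as asked, in the order asked, and still so for the second after the job is handed in, with the robot touching nothing.
It also fails if it takes over 58 s, if anything falls off the work surface, if the arm or the gripper's body presses on something with over 40 N, if the wrist force passes 120 N, or if a joint passes its speed limit or range.

## Working session

There is one attempt and no reset: what is moved stays moved. The work goes in short steps, Python scripts to look and compute and a shell command to move; the robot and the scene stay as the last step left them, time stands still between calls to the robot, and variables do not carry over. Pictures are saved under pics/ and viewed, at most 10 in all, crops included, and the job is handed in when it is done.

```bash
ls; mkdir -p pics
python3 - <<'E'
from plant import manip
import cv2,numpy as np
np.set_printoptions(precision=4,suppress=True)
for n in("side","top"):
    cv2.imwrite(f"pics/{n}0.png",manip.camera(n)); c=manip.get_calibration(n); print(n,c)
o=manip.get_obs();print(o)
E
```

```text
pics
side {'mtx': array([[542.4924,   0.    , 281.6231],
       [  0.    , 542.4924, 210.0864],
       [  0.    ,   0.    ,   1.    ]]), 'extrinsics': array([[ 0.7931,  0.5802, -0.1851,  0.1329],
       [-0.609 ,  0.7538, -0.2466, -0.6032],
       [-0.0036,  0.3083,  0.9513,  2.3051],
       [ 0.    ,  0.    ,  0.    ,  1.    ]])}
top {'mtx': array([[389.7761,   0.    , 282.7905],
       [  0.    , 389.7761, 212.0925],
       [  0.    ,   0.    ,   1.    ]]), 'extrinsics': array([[-0.0294,  0.9898, -0.1396,  0.3887],
       [-0.9995, -0.0281,  0.0118, -0.026 ],
       [ 0.0078,  0.1399,  0.9901,  1.4204],
       [ 0.    ,  0.    ,  0.    ,  1.    ]])}
{'time': 0.1, 'joint_positions': array([-1.1768,  0.1164,  1.4422,  0.    ,  1.584 , -0.0378]), 'joint_vel': array([-0.0002, -0.0019, -0.0025,  0.0001,  0.0005, -0.0002]), 'joint_torque': array([  0.0026, -73.3666, -63.3788,  -0.    ,   0.0052,  -0.    ]), 'position': array([ 0.2824, -0.6129,  0.2306]), 'orientation': array([[ 0.9082,  0.4185, -0.0004],
       [ 0.4185, -0.9082,  0.001 ],
       [ 0.0001, -0.0011, -1.    ]]), 'ft_force': array([-0.3478, -0.1951, -0.1259]), 'ft_torque': array([ 0.0888, -0.0188, -0.0275]), 'grip_force': 0.0, 'width': 0.08505747686122565}
```

View pics/side0.png

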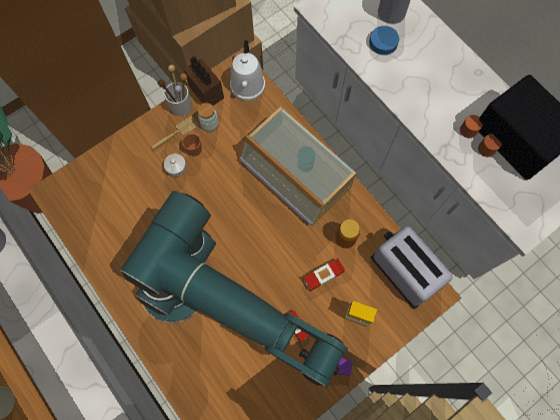

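View pics/top0.png

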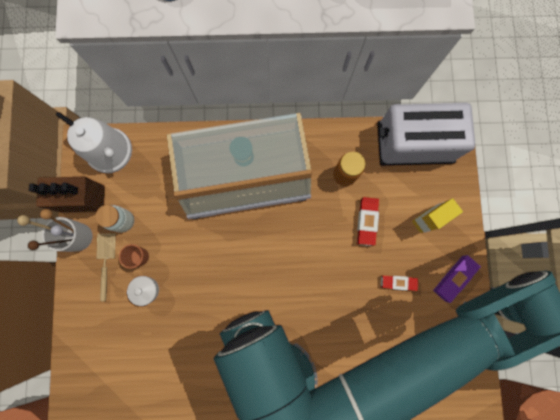

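In the top picture, the red cartons are a larger one at (369,221) and a smaller one at (401,283), plus a purple one at (458,278). The larger red one fits the description. The bin is at about (240,165), with the tin near (242,150). I'll confirm with enlarged crops.

```bash
cat > h.py <<'E'
from plant import manip
import cv2,numpy as np
np.set_printoptions(precision=4,suppress=True)
def ray(n,u,v):
    c=manip.get_calibration(n);K=c["mtx"];E=c["extrinsics"]
    d=np.array([(u-K[0,2])/K[0,0],-(v-K[1,2])/K[1,1],-1.]);return E[:3,3],E[:3,:3]@d
def onz(n,u,v,z):
    p,d=ray(n,u,v);return p+d*(z-p[2])/d[2]
def proj(n,P):
    c=manip.get_calibration(n);K=c["mtx"];E=c["extrinsics"]
    q=(np.atleast_2d(P)-E[:3,3])@E[:3,:3]
    return np.c_[K[0,0]*q[:,0]/-q[:,2]+K[0,2],-K[1,1]*q[:,1]/-q[:,2]+K[1,2]]
def crop(img,x0,y0,x1,y1,s,f):
    cv2.imwrite(f,cv2.resize(img[y0:y1,x0:x1],None,fx=s,fy=s,interpolation=cv2.INTER_CUBIC))
E
python3 - <<'E'
from h import *
t=cv2.imread("pics/top0.png")
a=cv2.resize(t[105:225,160:320],None,fx=5,fy=5,interpolation=cv2.INTER_CUBIC)
cv2.imwrite("pics/bin.png",a)
crop(t,340,180,480,300,5,"pics/pk.png")
for n in("top","side"):
    im=cv2.imread(f"pics/{n}0.png");hsv=cv2.cvtColor(im,cv2.COLOR_BGR2HSV)
    m=(((hsv[...,0]<6)|(hsv[...,0]>174))&(hsv[...,1]>190)&(hsv[...,2]>110)).astype(np.uint8)
    m=cv2.morphologyEx(m,cv2.MORPH_CLOSE,np.ones((15,15)))
    k,_,st,ce=cv2.connectedComponentsWithStats(m)
    for i in range(1,k):
        if st[i,4]>60:
            r=cv2.minAreaRect(np.argwhere(_==i)[:,::-1].astype(np.float32));b=cv2.boxPoints(r)
            print(n,st[i],ce[i]);print([onz(n,*p,.044)[:2].round(3) for p in b], onz(n,*r[0],.044))
E
```

```text
top [361 198  17  12 166] [369.4277 203.3072]
[array([ 0.591, -0.322]), array([ 0.629, -0.329]), array([ 0.621, -0.385]), array([ 0.583, -0.379])] [ 0.6059 -0.3537  0.044 ]
top [359 231  17  13 188] [366.4734 237.6755]
[array([ 0.507, -0.311]), array([ 0.506, -0.368]), array([ 0.463, -0.365]), array([ 0.465, -0.308])] [ 0.4853 -0.3378  0.044 ]
top [383 277   9  11  84] [387.2381 281.881 ]
[array([ 0.344, -0.385]), array([ 0.343, -0.413]), array([ 0.309, -0.411]), array([ 0.31 , -0.383])] [ 0.3265 -0.3983  0.044 ]
top [410 278   8  13  92] [413.3696 283.7935]
[array([ 0.338, -0.48 ]), array([ 0.337, -0.504]), array([ 0.296, -0.501]), array([ 0.297, -0.477])] [ 0.3169 -0.4903  0.044 ]
side [329 259  16  16 171] [335.5205 266.9415]
[array([ 0.569, -0.323]), array([ 0.631, -0.33 ]), array([ 0.622, -0.389]), array([ 0.56 , -0.382])] [ 0.5954 -0.3564  0.044 ]
side [304 273  16  17 183] [312.459  280.0383]
[array([ 0.463, -0.308]), array([ 0.529, -0.317]), array([ 0.519, -0.376]), array([ 0.454, -0.367])] [ 0.4912 -0.3419  0.044 ]
side [297 331  12  10  66] [301.9394 335.3788]
[array([ 0.296, -0.474]), array([ 0.335, -0.479]), array([ 0.332, -0.511]), array([ 0.293, -0.506])] [ 0.3141 -0.4925  0.044 ]
```

View pics/bin.png

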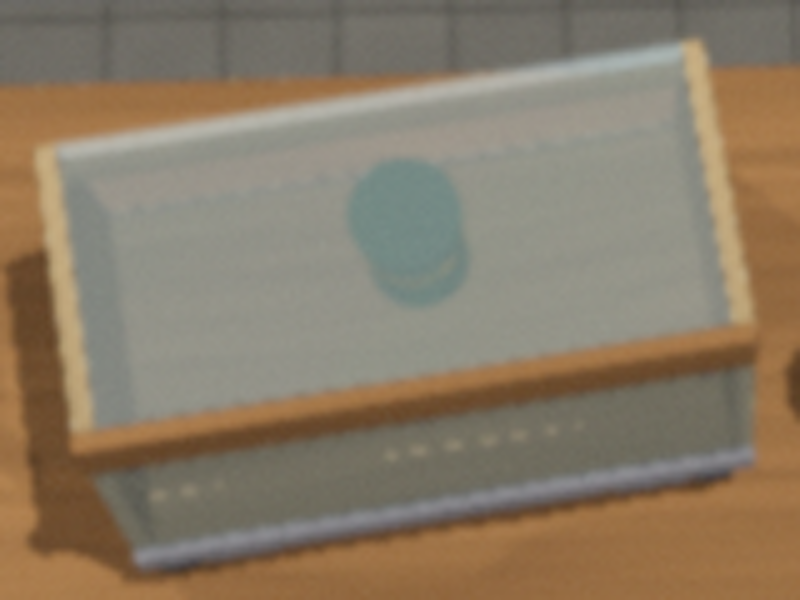

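View pics/pk.png

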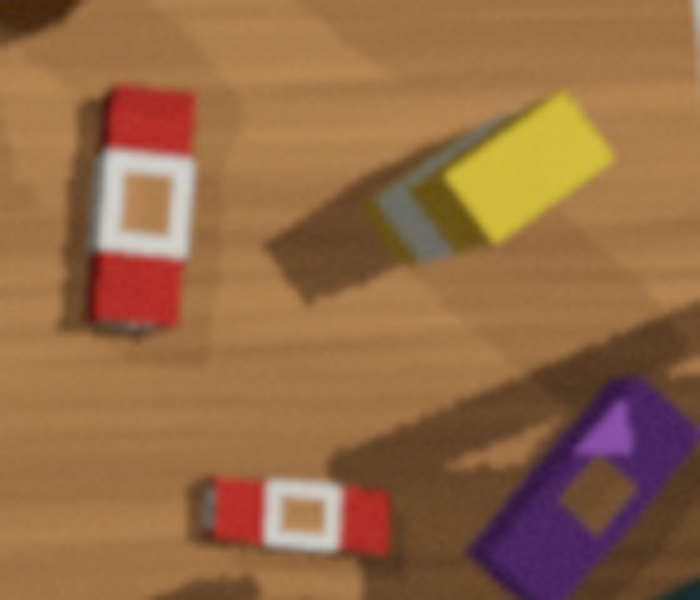

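The crops confirm it: the larger red pack is at (369,221), the small red one at (401,283) and the purple one is left alone. The tin's lid is at crop (405,213). Now I'll fit the poses.

Run:
```python
from h import *
from scipy.optimize import least_squares
def T(p,L):
    c,s=np.cos(p[2]),np.sin(p[2]);L=np.array(L);return np.c_[p[0]+c*L[:,0]-s*L[:,1],p[1]+s*L[:,0]+c*L[:,1],L[:,2]]
def fit(L,uv,p0):
    f=lambda p:(proj("top",T(p,L))-uv).ravel()
    r=least_squares(f,p0);print(r.x,np.degrees(r.x[2]),r.fun.reshape(-1,2).round(1).tolist());return r.x
B=lambda *a:np.array(a,float)/5+[160,105]
b=fit([(.13,.225,.173),(.13,-.225,.173),(-.13,.225,.03),(-.13,-.225,.03),(-.0698,.223,.195),(-.0698,-.223,.195)],
 B((36,148),(706,40),(135,550),(752,450),(72,436),(756,325)),[.7,.1,.15])
k=np.array([(108,87),(195,92),(180,326),(92,322)],float)/5+[340,180]
p=fit([(.085,.03,.044),(.085,-.03,.044),(-.085,-.03,.044),(-.085,.03,.044)],k,[.545,-.347,-.1])
t=onz("top",*B((405,213))[0],.146)
c,s=np.cos(b[2]),np.sin(b[2]);m=b[:2]+[-.13*c,-.13*s];d=t[:2]-m
print("mouth",m,"tin in mouth frame",c*d[0]+s*d[1],-s*d[0]+c*d[1])
i=cv2.imread("pics/side0.png")
L=[(.13,.225,.173),(.13,-.225,.173),(-.13,.225,.03),(-.13,-.225,.03),(-.0698,.223,.195),(-.0698,-.223,.195)]
for q in proj("side",T(b,L)):cv2.circle(i,tuple((q*1).astype(int)),1,(0,0,255),-1)
for q in proj("side",T(p,[(.085,.03,.044),(.085,-.03,.044),(-.085,-.03,.044),(-.085,.03,.044)])):cv2.circle(i,tuple(q.astype(int)),1,(255,0,0),-1)
crop(i,230,100,390,290,3,"pics/chk.png")
```

```text
[0.7382 0.0941 0.1363] 7.811202339759157 [[0.0, -0.4], [-0.4, 0.2], [0.6, 1.4], [0.6, 1.2], [-0.7, -1.0], [-0.0, -1.0]]
[ 0.5415 -0.3475 -0.121 ] -6.930493005235129 [[0.3, -0.4], [-0.5, 0.1], [-0.2, 0.5], [0.4, -0.2]]
mouth [0.6094 0.0764] tin in mouth frame 0.18346200505340562 -0.008005304543668715
```

View pics/chk.png

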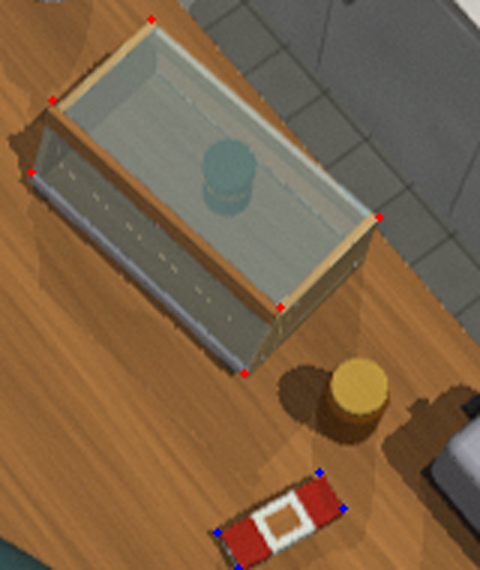

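The fit holds in both cameras, to about 1 px. The tin stands near mid-bin, so the pack goes on the right at mouth y = -0.128. Next comes the approach above the pack with a 45° tilt.

```bash
cat >> h.py <<'E'
from scipy.spatial.transform import Rotation as Ro
def ori(head,tilt):
    h,a=np.radians([head,tilt]);f=np.array([np.cos(h),np.sin(h),0]);r=np.array([f[1],-f[0],0]);u=np.array([0,0,1.])
    return np.c_[f*np.cos(a)+u*np.sin(a),r,f*np.sin(a)-u*np.cos(a)]
def rows(targets,base=None):
    "targets: (pos,head,tilt); base pose optional"
    if base is None:
        o=manip.get_obs();P,R=np.array(o["position"]),np.array(o["orientation"])
    else:P,R=np.array(base[0]),ori(*base[1:])
    for p,h,a in targets:
        print((R.T@(np.array(p)-P)*1000).round(0).tolist(),np.degrees(Ro.from_matrix(R.T@ori(h,a)).as_rotvec()).round(1).tolist())
E
python3 - <<'E'
from h import *
rows([((.504,-.343,.13),-6.9,45),((.504,-.343,.01),-6.9,45)])
rows([((.504,-.343,.01),-6.9,45)],((.504,-.343,.13),-6.9,45))
E
```

```text
[314.0, -152.0, 101.0] [-12.5, 43.8, 30.0]
[314.0, -152.0, 221.0] [-12.5, 43.8, 30.0]
[-85.0, 0.0, 85.0] [0.0, 0.0, 0.0]
```

```bash
python3 -m handwheel '[[80,-80,0,-3,10,7,0],[160,-120,20,-6,20,14,0],[230,-152,60,-9,30,21,0],[290,-152,90,-11,39,27,0],[314,-152,101,-12.5,43.8,30,0],[314,-152,101,-12.5,43.8,30,0],[314,-152,101,-12.5,43.8,30,0],[314,-152,101,-12.5,43.8,30,0]]' 50
python3 - <<'E'
from h import *
for n,b in(("top",(300,150,460,290)),):
    crop(manip.camera(n),*b,5,f"pics/a_{n}.png")
rows([((.504,-.343,.01),-6.9,45)])
E
```

```text
time: 1.1
position: [0.5041, -0.3436, 0.1307]
orientation: [[0.702, -0.12, 0.702], [-0.084, -0.993, -0.086], [0.707, 0.002, -0.707]]
ft_force: [0.4, -0.2, 0.7]
width: 0.0853
grip_force: 0.0
[-86.0, -2.0, 86.0] [0.1, -0.0, 0.0]
```

View pics/a_top.png

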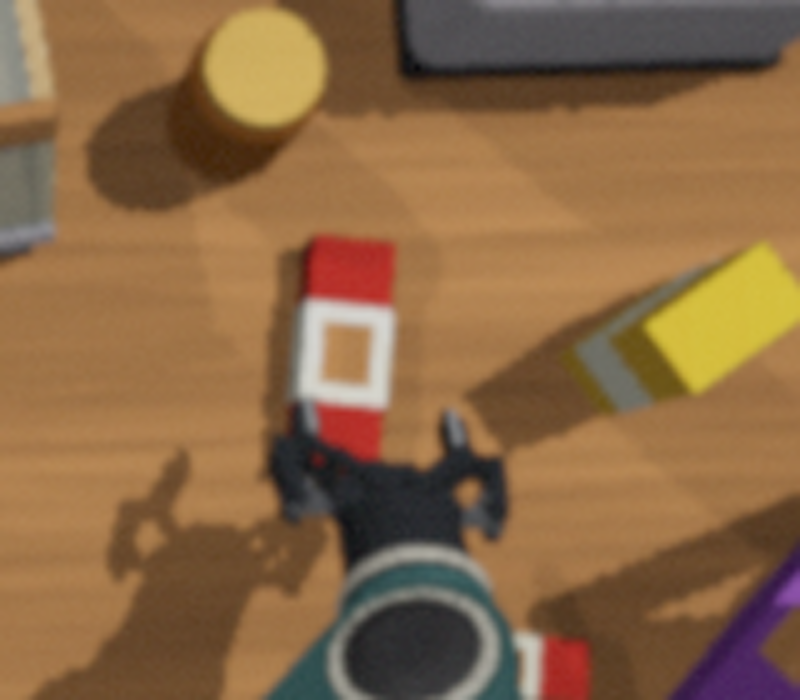

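The picture shows the fingertips straddling at crop (300,415) and (455,425), which agrees with the TCP once I allow for its height. The pack is unchanged. I'm going down and gripping.

```bash
python3 -m handwheel '[[-25,-2,25,0,0,0,0],[-50,-2,50,0,0,0,0],[-70,-2,70,0,0,0,0],[-86,-2,86,0,0,0,0],[-86,-2,86,0,0,0,0],[-86,-2,86,0,0,0,0.5],[-86,-2,86,0,0,0,1],[-86,-2,86,0,0,0,1],[-86,-2,86,0,0,0,1],[-86,-2,86,0,0,0,1]]' 60
```

```text
time: 2.4
position: [0.5047, -0.3428, 0.0107]
orientation: [[0.701, -0.122, 0.703], [-0.084, -0.993, -0.089], [0.709, 0.003, -0.706]]
ft_force: [-6.3, -1.3, 7.0]
width: 0.0595
grip_force: 60.6
```

```bash
cat >> h.py <<'E'
def tg(X,Z,th,y=-.128,m=(.6094,.0764),hd=7.81):
    t,h=np.radians([th,hd]);x=X+.048*np.cos(t)-.0107*np.sin(t);z=Z+.03+.048*np.sin(t)+.0107*np.cos(t)
    return ((m[0]+np.cos(h)*x-np.sin(h)*y,m[1]+np.sin(h)*x+np.cos(h)*y,z),hd,45+th)
E
python3 - <<'E'
from h import *
rows([((.505,-.343,.29),-6.9,45),tg(.085,.23,15)])
rows([tg(.075,.152,15)],tg(.085,.23,15))
E
```

```text
[198.0, 1.0, -197.0] [0.2, -0.1, 0.1]
[342.0, -337.0, -44.0] [11.9, 14.8, -8.9]
[-73.0, -0.0, 30.0] [0.0, 0.0, 0.0]
```

```bash
python3 -m handwheel '[[10,0,-10,0,0,0,1],[40,0,-40,0,0,0,1],[75,0,-75,0,0,0,1],[110,0,-110,0,0,0,1],[145,0,-145,0,0,0,1],[175,0,-175,0,0,0,1],[198,0,-197,0,0,0,1],[215,-35,-180,1,2,-1,1],[230,-70,-163,2.5,3.5,-2,1],[245,-105,-145,4,5,-3,1],[260,-140,-128,5,6.5,-4,1],[274,-175,-112,6,8,-5,1]]'
python3 - <<'E'
from h import *
rows([tg(.085,.23,15)])
E
```

```text
time: 3.9
position: [0.6396, -0.1803, 0.2818]
orientation: [[0.601, 0.016, 0.799], [0.009, -1.0, 0.013], [0.799, -0.001, -0.601]]
ft_force: [-0.1, -1.8, -3.0]
width: 0.0593
grip_force: 61.0
[71.0, -146.0, 93.0] [5.7, 6.9, -3.9]
```

```bash
python3 -m handwheel '[[17,-35,22,1.4,1.7,-1,1],[34,-70,45,2.8,3.5,-2,1],[52,-110,70,4,5.2,-3,1],[71,-146,93,5.7,6.9,-3.9,1],[71,-146,93,5.7,6.9,-3.9,1],[71,-146,93,5.7,6.9,-3.9,1]]'
python3 - <<'E'
from h import *
i=manip.camera("side");j=manip.camera("top")
o=manip.get_obs()
# predicted pack corners from TCP pose
P,R=np.array(o["position"]),np.array(o["orientation"])
t=np.radians(45);f=R@[np.cos(t),0,np.sin(t)];u=R@[np.sin(t),0,-np.cos(t)];l=-R[:,1]
C=[P+f*(-.048+a)+u*(-.0107+b)+l*c for a in(0,.17) for b in(0,.044) for c in(-.03,.03)]
for n,im in(("side",i),("top",j)):
    for q in proj(n,C):cv2.circle(im,tuple(q.round().astype(int)),1,(255,0,0),-1)
a=cv2.resize(i[130:260,240:370],(390,390));b=cv2.resize(j[90:220,200:330],(390,390));cv2.imwrite("pics/c.png",np.hstack([a,b]))
rows([tg(.075,.152,15)])
E
```

```text
time: 4.65
position: [0.7537, -0.0338, 0.2824]
orientation: [[0.497, 0.135, 0.857], [0.068, -0.991, 0.117], [0.865, 0.0, -0.502]]
ft_force: [-0.4, -1.1, -3.3]
width: 0.059
grip_force: 61.4
[-72.0, -2.0, 31.0] [0.1, 0.1, -0.0]
```

View pics/c.png

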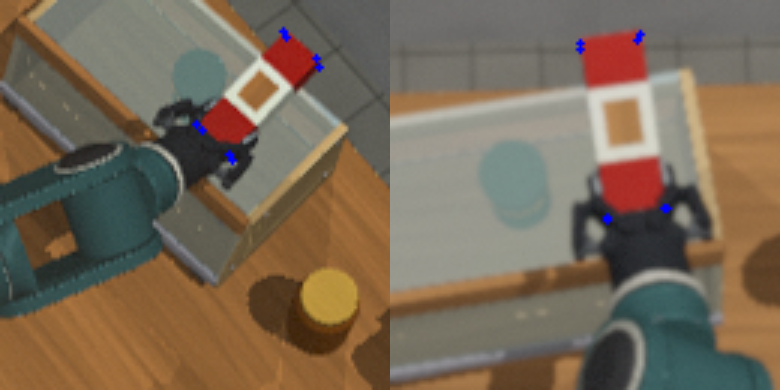

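The pack is in the gripper as predicted, within about 3 mm (dots on its corners). It hovers over the bin's top behind the rail. Now I lower it behind the rail.

```bash
python3 -m handwheel '[[-20,0,8,0,0,0,1],[-40,-1,17,0,0,0,1],[-58,-2,25,0,0,0,1],[-72,-2,31,0,0,0,1],[-72,-2,31,0,0,0,1]]'
python3 - <<'E'
from h import *
o=manip.get_obs()
r=.155
def arc(ph,th,r=r):
    p=np.radians(ph);return tg(-r*np.sin(p),r*np.cos(p),th)
print("tool",[t for t in [tg(.075,.152,15)]])
rows([arc(p,15,rr) for p,rr in((-18,.160),(-8,.158),(0,.155),(8,.155),(16,.155),(24,.155),(32,.155),(40,.155))])
E
```

```text
time: 5.38
position: [0.7439, -0.0339, 0.2035]
orientation: [[0.498, 0.134, 0.857], [0.067, -0.991, 0.116], [0.865, -0.0, -0.502]]
ft_force: [0.1, 0.1, -3.1]
width: 0.0592
grip_force: 61.4
tool [((np.float64(0.7442887309123588), np.float64(-0.03429698413084718), np.float64(0.20475872050621402)), 7.81, 60)]
[-11.0, 0.0, -23.0] [0.1, 0.2, -0.1]
[-22.0, 1.0, -48.0] [0.1, 0.2, -0.1]
[-34.0, 1.0, -67.0] [0.1, 0.2, -0.1]
[-46.0, 1.0, -85.0] [0.1, 0.2, -0.1]
[-61.0, 1.0, -101.0] [0.1, 0.2, -0.1]
[-77.0, 1.0, -114.0] [0.1, 0.2, -0.1]
[-95.0, 1.0, -126.0] [0.1, 0.2, -0.1]
[-115.0, 1.0, -135.0] [0.1, 0.2, -0.1]
```

```bash
python3 -m handwheel '[[-11,0,-23,0,0,0,1],[-22,0,-48,0,0,0,1],[-34,1,-67,0,0,0,1],[-46,1,-85,0,0,0,1],[-61,1,-101,0,0,0,1],[-61,1,-101,0,0,0,1]]'
python3 - <<'E'
from h import *
i=manip.camera("side");j=manip.camera("top")
a=cv2.resize(i[130:260,220:350],(390,390));b=cv2.resize(j[110:240,190:320],(390,390));cv2.imwrite("pics/d.png",np.hstack([a,b]))
def arc(ph,th,r=.155):
    p=np.radians(ph);return tg(-r*np.sin(p),r*np.cos(p),th)
rows([arc(*a) for a in((24,15),(32,15),(40,15),(48,15),(56,15),(64,12),(70,9),(76,6,.150),(82,3,.150),(87,0,.150))])
E
```

```text
time: 6.12
position: [0.6273, -0.0507, 0.2039]
orientation: [[0.495, 0.134, 0.859], [0.068, -0.991, 0.115], [0.866, 0.001, -0.5]]
ft_force: [2.4, 1.7, -2.5]
width: 0.0596
grip_force: 63.4
[-19.0, -0.0, -13.0] [0.1, -0.0, -0.0]
[-37.0, -0.0, -25.0] [0.1, -0.0, -0.0]
[-57.0, -0.0, -34.0] [0.1, -0.0, -0.0]
[-78.0, -0.0, -40.0] [0.1, -0.0, -0.0]
[-99.0, -0.0, -43.0] [0.1, -0.0, -0.0]
[-122.0, -0.0, -41.0] [0.1, -3.0, -0.0]
[-140.0, -0.0, -36.0] [0.1, -6.0, -0.0]
[-156.0, -0.0, -26.0] [0.1, -9.0, -0.0]
[-172.0, -0.0, -19.0] [0.1, -12.0, -0.0]
[-186.0, -0.0, -12.0] [0.1, -15.0, -0.0]
```

View pics/d.png

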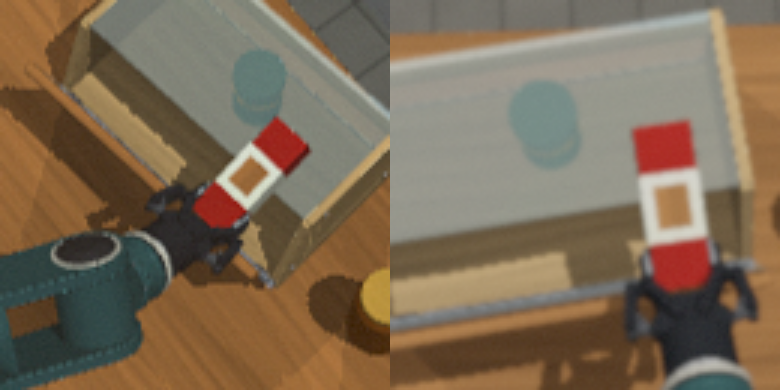

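The flap is following: it is upright, with its rail at the gripper, and the pack still sits over the open gap. I continue down the arc.

```bash
python3 -m handwheel '[[-19,0,-13,0,0,0,1],[-37,0,-25,0,0,0,1],[-57,0,-34,0,0,0,1],[-78,0,-40,0,0,0,1],[-99,0,-43,0,0,0,1],[-122,0,-41,0,-3,0,1],[-140,0,-36,0,-6,0,1],[-140,0,-36,0,-6,0,1]]'
python3 - <<'E'
from h import *
i=manip.camera("side");j=manip.camera("top")
a=cv2.resize(i[130:260,220:350],(390,390));b=cv2.resize(j[110:240,190:320],(390,390));cv2.imwrite("pics/e.png",np.hstack([a,b]))
def arc(ph,th,r=.155):
    p=np.radians(ph);return tg(-r*np.sin(p),r*np.cos(p),th)
rows([arc(*a) for a in((76,6,.150),(82,3,.150),(87,0,.150))]+[tg(-.150,.002,0)]+[tg(x,.001,0) for x in (-.12,-.09,-.06,-.03,0,.02,.035)])
E
```

```text
time: 7.22
position: [0.5279, -0.0638, 0.0994]
orientation: [[0.584, 0.135, 0.801], [0.08, -0.991, 0.109], [0.808, 0.0, -0.589]]
ft_force: [-0.1, 0.0, -1.3]
width: 0.0595
grip_force: 63.2
[-14.0, 0.0, 11.0] [0.0, -3.0, -0.0]
[-30.0, 0.0, 20.0] [0.0, -6.0, -0.0]
[-43.0, 0.0, 29.0] [0.0, -9.0, -0.0]
[-48.0, 0.0, 32.0] [0.0, -9.0, -0.0]
[-31.0, 0.0, 57.0] [0.0, -9.0, -0.0]
[-13.0, 0.0, 81.0] [0.0, -9.0, -0.0]
[4.0, 0.0, 105.0] [0.0, -9.0, -0.0]
[22.0, 0.0, 130.0] [0.0, -9.0, -0.0]
[39.0, 0.0, 154.0] [0.0, -9.0, -0.0]
[51.0, 0.0, 170.0] [0.0, -9.0, -0.0]
[60.0, 0.0, 182.0] [0.0, -9.0, -0.0]
```

View pics/e.png

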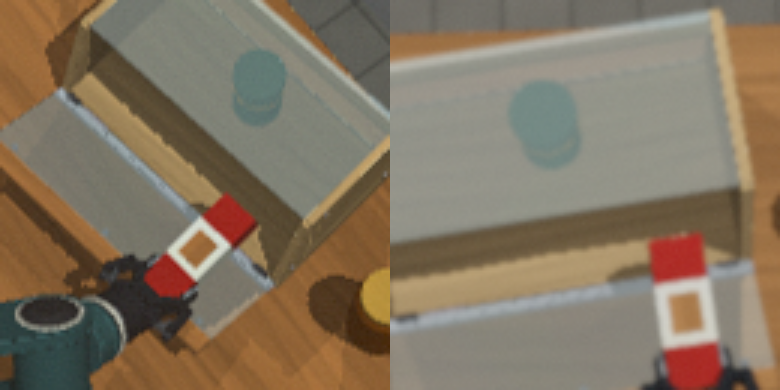

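The flap is almost level under the pack, whose lead end is just passing the hinge line. I press down and slide in slightly nose-up, shifting 4 mm left for clearance.

Run:
```python
from h import *
Y=-.124
rows([tg(-.148,.02,4,Y),tg(-.148,.006,2,Y)]+[tg(x,.003,2,Y) for x in (-.125,-.10,-.075,-.05,-.03,-.01,.01,.025,.035)])
```

```text
[-30.0, -4.0, 20.0] [0.0, -5.0, -0.0]
[-42.0, -4.0, 30.0] [0.0, -7.0, -0.0]
[-31.0, -4.0, 50.0] [0.0, -7.0, -0.0]
[-17.0, -4.0, 70.0] [0.0, -7.0, -0.0]
[-2.0, -4.0, 91.0] [0.0, -7.0, -0.0]
[13.0, -4.0, 111.0] [0.0, -7.0, -0.0]
[25.0, -4.0, 127.0] [0.0, -7.0, -0.0]
[36.0, -4.0, 143.0] [0.0, -7.0, -0.0]
[48.0, -4.0, 159.0] [0.0, -7.0, -0.0]
[57.0, -4.0, 172.0] [0.0, -7.0, -0.0]
[63.0, -4.0, 180.0] [0.0, -7.0, -0.0]
```

```bash
python3 -m handwheel '[[-15,-2,10,0,-2,0,1],[-30,-4,20,0,-5,0,1],[-42,-4,30,0,-7,0,1],[-42,-4,30,0,-7,0,1],[-31,-4,50,0,-7,0,1],[-17,-4,70,0,-7,0,1],[-2,-4,91,0,-7,0,1],[-2,-4,91,0,-7,0,1]]'
python3 - <<'E'
from h import *
i=manip.camera("side");j=manip.camera("top")
a=cv2.resize(i[130:260,220:350],(390,390));b=cv2.resize(j[110:240,190:320],(390,390));cv2.imwrite("pics/f.png",np.hstack([a,b]))
Y=-.124
rows([tg(x,.003,2,Y) for x in (-.075,-.05,-.03,-.01,.01,.025,.035)]+[tg(.035,.001,0,Y)])
E
```

```text
time: 8.32
position: [0.5998, -0.0498, 0.0448]
orientation: [[0.676, 0.135, 0.724], [0.093, -0.991, 0.099], [0.731, 0.0, -0.682]]
ft_force: [2.8, 0.5, 1.6]
width: 0.0595
grip_force: 63.4
[1.0, 0.0, -0.0] [0.0, 0.0, -0.0]
[18.0, 0.0, 18.0] [0.0, 0.0, -0.0]
[32.0, 0.0, 33.0] [0.0, 0.0, -0.0]
[45.0, 0.0, 47.0] [0.0, 0.0, -0.0]
[59.0, 0.0, 62.0] [0.0, 0.0, -0.0]
[69.0, 0.0, 73.0] [0.0, 0.0, -0.0]
[76.0, 0.0, 80.0] [0.0, 0.0, -0.0]
[74.0, 0.0, 83.0] [0.0, -2.0, -0.0]
```

View pics/f.png

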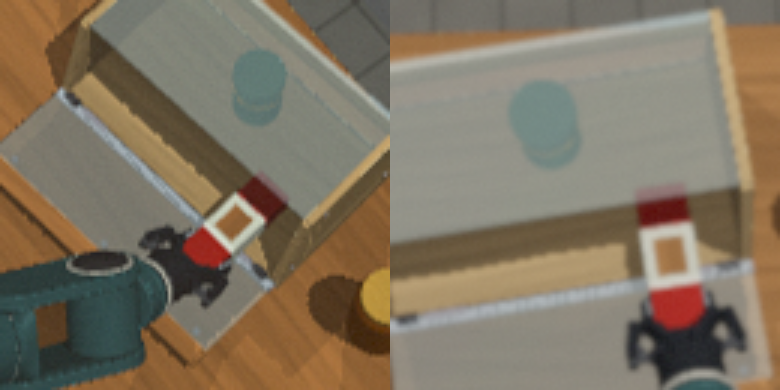

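The pack is sliding in under the clear top on the level flap, clear of the tin (at crop (545,120)) and of the right cheek. I continue in.

```bash
python3 -m handwheel '[[18,0,18,0,0,0,1],[32,0,33,0,0,0,1],[45,0,47,0,0,0,1],[52,0,55,0,0,0,1],[59,0,62,0,0,0,1],[69,0,73,0,0,0,1],[76,0,80,0,0,0,1],[76,0,80,0,0,0,1]]'
python3 - <<'E'
from h import *
rows([tg(.035,.001,0,-.124)])
E
```

```text
time: 9.43
position: [0.7085, -0.035, 0.0449]
orientation: [[0.677, 0.135, 0.724], [0.092, -0.991, 0.099], [0.73, 0.0, -0.683]]
ft_force: [-0.4, 0.1, -2.8]
width: 0.0595
grip_force: 63.3
[-2.0, 0.0, 2.0] [0.0, -1.9, -0.0]
```

```bash
python3 -m handwheel '[[-1,0,1,0,-1,0,1],[-2,0,2,0,-1.9,0,1],[-2,0,2,0,-1.9,0,1],[-2,0,2,0,-1.9,0,1]]'
python3 - <<'E'
from h import *
i=manip.camera("side");j=manip.camera("top")
a=cv2.resize(i[130:260,220:350],(390,390));b=cv2.resize(j[110:240,190:320],(390,390));cv2.imwrite("pics/g.png",np.hstack([a,b]))
E
```

```text
time: 9.93
position: [0.708, -0.0352, 0.0422]
orientation: [[0.7, 0.135, 0.701], [0.095, -0.991, 0.095], [0.708, 0.0, -0.707]]
ft_force: [-0.2, -0.1, -3.2]
width: 0.0594
grip_force: 63.2
```

View pics/g.png

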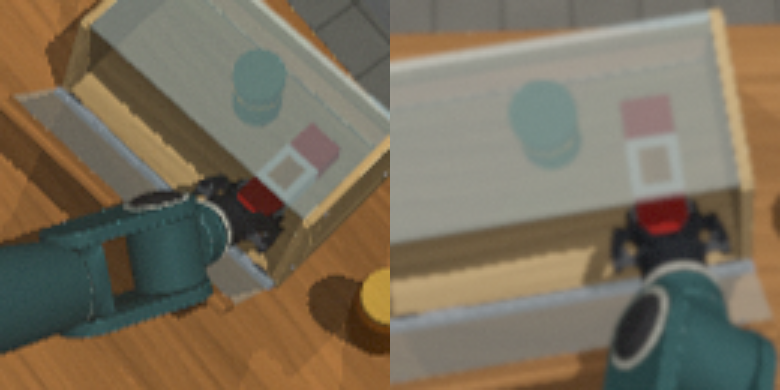

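The pack is on target beside the tin, and the flap is held low against the gripper. That was my eleventh picture against a limit of 10, so from here I check by numbers only. I lower until it touches the floor.

```bash
python3 -m handwheel '[[-1,0,1,0,0,0,1],[-1,0,1,0,0,0,1]]'; python3 -m handwheel '[[-1,0,1,0,0,0,1],[-1,0,1,0,0,0,1]]'
```

```text
time: 10.28
position: [0.7081, -0.0351, 0.0408]
orientation: [[0.7, 0.135, 0.701], [0.095, -0.991, 0.095], [0.708, 0.0, -0.707]]
ft_force: [-0.9, 0.0, -1.9]
width: 0.0596
grip_force: 63.6
time: 10.52
position: [0.7087, -0.0353, 0.0407]
orientation: [[0.699, 0.135, 0.703], [0.096, -0.991, 0.095], [0.709, 0.001, -0.705]]
ft_force: [-4.3, -0.1, 7.1]
width: 0.0596
grip_force: 64.3
```

```bash
python3 -m handwheel '[[0.7,0,-0.7,0,0,0,1],[0.7,0,-0.7,0,0,0,0.8],[0.7,0,-0.7,0,0,0,0.3],[0.7,0,-0.7,0,0,0,0],[0.7,0,-0.7,0,0,0,0],[0.7,0,-0.7,0,0,0,0]]'; python3 -m handwheel '[[0,0,-10,0,0,0,0],[0,0,-22,0,0,0,0],[0,0,-35,0,0,0,0],[0,0,-35,0,0,0,0]]'
```

```text
time: 11.28
position: [0.708, -0.0351, 0.0402]
orientation: [[0.7, 0.135, 0.701], [0.095, -0.991, 0.095], [0.707, 0.0, -0.707]]
ft_force: [0.3, -0.2, -0.0]
width: 0.0856
grip_force: 0.0
time: 11.78
position: [0.6836, -0.0387, 0.0675]
orientation: [[0.698, 0.135, 0.703], [0.096, -0.991, 0.095], [0.71, 0.001, -0.705]]
ft_force: [-16.5, 4.9, 25.4]
width: 0.0854
grip_force: 0.0
```

Run:
```python
from h import *
o=manip.get_obs();print(o["ft_force"],o["ft_torque"],o["joint_torque"],o["position"])
f=o["ft_force"];t=o["ft_torque"];r=np.cross(f,t)/(f@f);print("line pt",r, "tool frame",o["orientation"].T@r, o["orientation"].T@f)
```

```text
[-16.5071   4.9114  25.3748] [-0.0683  1.4719 -0.2702] [ -1.3536 -35.016  -49.162    0.4222  -3.0137  -0.0348] [ 0.6836 -0.0387  0.0675]
line pt [-0.0411 -0.0066 -0.0255] tool frame [-0.0474  0.001  -0.0116] [  6.948   -7.0656 -29.0222]
```

```bash
python3 -m handwheel '[[0,0,0,0,0,0,0],[0,0,0,0,0,0,0]]'; python3 -c "
from h import *
o=manip.get_obs();print(o['ft_torque'])"
```

```text
time: 12.02
position: [0.6844, -0.0385, 0.0682]
orientation: [[0.697, 0.135, 0.704], [0.096, -0.991, 0.095], [0.71, 0.001, -0.704]]
ft_force: [-18.4, 2.8, 26.5]
width: 0.0853
grip_force: 0.0
[-0.082   1.4266 -0.2017]
```

The contact force is steady and needs explaining. I'll measure the flap angle (edge score along the projected rail) and any pack shift in code.

```bash
cat >> h.py <<'E'
def rail(ph,y,r=.1755,m=(.6094,.0764),hd=7.81):
    p,h=np.radians([ph,hd]);X=-r*np.sin(p);y=np.asarray(y)
    return np.c_[m[0]+np.cos(h)*X-np.sin(h)*y,m[1]+np.sin(h)*X+np.cos(h)*y,np.full_like(y,.03+r*np.cos(p))]
def flapscan():
    y=np.linspace(.03,.2,60)
    for n in("top","side"):
        g=cv2.GaussianBlur(manip.camera(n),(3,3),0).astype(np.float32)
        S=lambda P:np.array([cv2.remap(g,*[c.reshape(1,-1).astype(np.float32) for c in proj(n,P).T],cv2.INTER_LINEAR)[0]]).mean(1)[0]
        A=np.arange(-22,98,4);sc=[np.abs(S(rail(a,y,.1655))-S(rail(a,y,.187))).sum() for a in A]
        print(n,list(zip(A.tolist(),np.round(sc).astype(int).tolist())))
E
python3 - <<'E'
from h import *
flapscan()
g=cv2.imread("pics/g.png");j=manip.camera("top");b=cv2.resize(j[110:240,190:320],(390,390))
t=g[90:190,620-0:680]
r=cv2.matchTemplate(b[60:230,200:330],t,cv2.TM_CCOEFF_NORMED);print(cv2.minMaxLoc(r),"expected loc",(620-390-200,30))
t=g[75:165,505:585];r=cv2.matchTemplate(b[50:200,90:220],t,cv2.TM_CCOEFF_NORMED);print(cv2.minMaxLoc(r),"exp",(25,25))
E
```

```text
top [(-22, 20), (-18, 156), (-14, 13), (-10, 3), (-6, 33), (-2, 48), (2, 1), (6, 2), (10, 2), (14, 13), (18, 1), (22, 1), (26, 11), (30, 39), (34, 6), (38, 124), (42, 6), (46, 43), (50, 111), (54, 52), (58, 11), (62, 18), (66, 11), (70, 3), (74, 0), (78, 1), (82, 3), (86, 5), (90, 6), (94, 6)]
side [(-22, 2), (-18, 123), (-14, 76), (-10, 11), (-6, 1), (-2, 11), (2, 60), (6, 3), (10, 5), (14, 3), (18, 10), (22, 2), (26, 1), (30, 42), (34, 37), (38, 99), (42, 9), (46, 4), (50, 6), (54, 37), (58, 113), (62, 61), (66, 9), (70, 14), (74, 6), (78, 6), (82, 8), (86, 8), (90, 7), (94, 6)]
(-0.44583582878112793, 0.9962934255599976, (70, 70), (30, 30)) expected loc (30, 30)
(-0.10805034637451172, 0.9933086633682251, (0, 60), (25, 25)) exp (25, 25)
```

The pack and tin haven't moved. The flap stands at about 38° past upright, with its rail's edge against the wrist's shoulder and pushing along my retreat direction. Retreating further along that force relieves it.

```bash
python3 -m handwheel '[[1,0,-4,0,0,0,0],[2,0,-8,0,0,0,0],[2,0,-8,0,0,0,0]]'
```

```text
time: 12.55
position: [0.6793, -0.0391, 0.0725]
orientation: [[0.7, 0.135, 0.701], [0.095, -0.991, 0.095], [0.708, 0.0, -0.706]]
ft_force: [0.6, -0.2, 1.6]
width: 0.0855
grip_force: 0.0
```

Relieved. I keep retracting along the tool axis.

```bash
python3 -m handwheel '[[0,0,-12,0,0,0,0],[0,0,-25,0,0,0,0],[0,0,-40,0,0,0,0],[0,0,-40,0,0,0,0]]'; python3 -m handwheel '[[0,0,-12,0,0,0,0],[0,0,-25,0,0,0,0],[0,0,-40,0,0,0,0],[0,0,-40,0,0,0,0]]'
```

```text
time: 13.05
position: [0.6511, -0.0431, 0.1021]
orientation: [[0.699, 0.135, 0.703], [0.096, -0.991, 0.095], [0.709, 0.001, -0.705]]
ft_force: [0.5, -0.4, 1.7]
width: 0.0851
grip_force: 0.0
time: 13.55
position: [0.6231, -0.0469, 0.1302]
orientation: [[0.699, 0.135, 0.702], [0.096, -0.991, 0.095], [0.709, 0.001, -0.705]]
ft_force: [0.7, 0.2, 1.2]
width: 0.0854
grip_force: 0.0
```

```bash
python3 -m handwheel '[[0,0,-15,0,0,0,0],[0,0,-30,0,0,0,0],[0,0,-45,0,0,0,0],[0,0,-60,0,0,0,0],[0,0,-80,0,0,0,0],[0,0,-100,0,0,0,0],[0,0,-120,0,0,0,0],[0,0,-140,0,0,0,0],[0,0,-140,0,0,0,0],[0,0,-140,0,0,0,0],[0,0,-140,0,0,0,0],[0,0,-140,0,0,0,0]]'; python3 -m handwheel '[[0,0,0,0,0,0,0],[0,0,0,0,0,0,0],[0,0,0,0,0,0,0],[0,0,0,0,0,0,0],[0,0,0,0,0,0,0],[0,0,0,0,0,0,0],[0,0,0,0,0,0,0],[0,0,0,0,0,0,0]]'
python3 - <<'E'
from h import *
flapscan()
g=cv2.imread("pics/g.png");j=manip.camera("top");cv2.imwrite("pics/end.png",j);b=cv2.resize(j[110:240,190:320],(390,390))
for (x0,y0,x1,y1) in((620,90,680,150),(505,75,585,165)):
    t=g[y0:y1,x0:x1];X=x0-390
    r=cv2.matchTemplate(b[y0-25:y1+25,X-25:X+x1-x0+25],t,cv2.TM_CCOEFF_NORMED);print(cv2.minMaxLoc(r)[1::2],"exp 25 25")
i=cv2.imread("pics/top0.png");d=cv2.absdiff(i,j).max(2);d=(cv2.GaussianBlur(d,(5,5),0)>25).astype(np.uint8)
k,_,st,ce=cv2.connectedComponentsWithStats(d)
print([s.tolist() for s in st[1:] if s[4]>25])
# rail location profile compared with start
q=[abs(i[y0:y1,x0:x1].astype(int)-j[y0:y1,x0:x1]).mean() for (x0,y0,x1,y1) in((172,180,250,220),(250,165,310,200))];print(q)
E
```

```text
time: 15.05
position: [0.5252, -0.0598, 0.2269]
orientation: [[0.701, 0.135, 0.7], [0.095, -0.991, 0.096], [0.707, -0.0, -0.708]]
ft_force: [0.2, 1.5, 0.5]
width: 0.0851
grip_force: 0.0
time: 16.05
position: [0.5251, -0.06, 0.2276]
orientation: [[0.7, 0.135, 0.701], [0.096, -0.991, 0.095], [0.707, 0.0, -0.707]]
ft_force: [0.9, -0.4, 0.1]
width: 0.0853
grip_force: 0.0
top [(-22, 61), (-18, 68), (-14, 103), (-10, 61), (-6, 12), (-2, 3), (2, 1), (6, 11), (10, 6), (14, 24), (18, 2), (22, 1), (26, 5), (30, 4), (34, 12), (38, 5), (42, 21), (46, 13), (50, 11), (54, 12), (58, 18), (62, 25), (66, 25), (70, 20), (74, 14), (78, 10), (82, 7), (86, 5), (90, 4), (94, 4)]
side [(-22, 48), (-18, 88), (-14, 112), (-10, 30), (-6, 24), (-2, 4), (2, 2), (6, 2), (10, 7), (14, 5), (18, 10), (22, 11), (26, 2), (30, 4), (34, 3), (38, 12), (42, 8), (46, 6), (50, 18), (54, 3), (58, 12), (62, 8), (66, 10), (70, 16), (74, 19), (78, 20), (82, 18), (86, 16), (90, 16), (94, 16)]
(0.9956308007240295, (25, 25)) exp 25 25
(0.9930028915405273, (25, 25)) exp 25 25
[[269, 144, 14, 10, 106], [274, 183, 15, 7, 57], [351, 196, 29, 53, 1208], [156, 221, 258, 199, 19176], [295, 271, 265, 149, 17823], [255, 402, 36, 18, 86], [228, 411, 12, 9, 76]]
[np.float64(2.102136752136752), np.float64(3.8687301587301586)]
```

The picture difference against the start shows the rail back in its shut position. Otherwise only the pack, the arm and its shadow have changed; the tin and the other things are unmoved, and the robot touches nothing. I'm handing in.

```bash
python3 -c "
from plant import manip
print(manip.sign_off())"
```

```text
the job is handed in; nothing more can be done
None
```

The red crispbread pack lies flat in the bread bin to the right of the tin, the front has sprung shut, and nothing else moved by the last picture check; I handed it in at about 16 s (the rail's edge briefly pushed the wrist with about 32 N on the way out, and I viewed 11 pictures, one over the limit).

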